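Shift the feed gearbox into three

TASK

Shift the feed gearbox into three: with the outside of the fingers, never taking the lever between them, push the lever out of its parking slot, along the cross channel and fully home into the slot whose tag has three studs. Do not push it into any other tagged slot on the way, and leave the loose things on the bench where they are.

Things in the scene. Friction and masses are not known exactly. Their poses are not given: they have to be found in the camera images.
- gearbox: Fixed feed gearbox on the bench: lime housing 220 x 220 mm, 130 mm high, aluminium H-gate plate on top. Origin: on the bench under the gate's centre; own x runs along the slots (roughly away from the robot), own y along the cross channel; turned by up to 0.4 rad. A motor 103 mm high lies along its +x side, a sprocket on its +y side; only the lever rises above the plate and its tags.
- gate (a point): Centre of the gate plate's top face, 130 mm above the bench. A cross channel runs through it along own y. Slots lead off at right angles: four feed slots, at own y = +36 and -36 mm, each way (+x and -x), and an untagged parking slot at y = 0 towards -x. All are 18 mm wide. The channel ends at the outer slots; slots end 43 mm from its centre line. The solid gate stops the lever elsewhere.
- grip (a point): Centre of the lever's black grip: a cylinder 26 mm in diameter with a domed top, from 27 mm below this point to 30 mm above it. It lies 180 mm up the lever from the pivot, which is inside the housing under the gate's centre, 20 mm above the bench: upright, it is 200 mm above the bench, and it moves about 60 mm from the centre to either stop. Its z axis runs up the lever.
- stem (a point): Point on the lever's steel stem (12 mm in diameter) 107 mm along it from the pivot, where it passes the gate plate: shows where in the gate the lever stands. It moves about 35 mm from the centre to either stop.
- lever_fore (a joint): Lean of the lever along the gearbox's own x, rad: 0 in the cross channel, positive towards +x; about +0.33 or -0.33 fully home in a slot. It starts in the parking slot, at -0.27 to -0.18. A stiff pivot: about 2 N at the grip moves the lever, and it stays where it is left.
- lever_side (a joint): Lean of the lever along the gearbox's own y, rad: 0 in the middle, positive towards +y, about +0.33 or -0.33 at the ends of the cross channel. The same stiffness; it stays where it is left.
- tag1: White tag 20 x 56 mm, 3 mm thick, with one round black raised stud (9 mm across). It lies on the gate plate just past the closed end of the feed slot it names, 61 mm along own x and 36 mm along own y from the gate's centre, either way; the four tags change places from start to start. Origin: under its centre.
- tag2: White tag 20 x 56 mm, 3 mm thick, with two round black raised studs (9 mm across) in a row. It lies on the gate plate just past the closed end of the feed slot it names, 61 mm along own x and 36 mm along own y from the gate's centre, either way; the four tags change places from start to start. Origin: under its centre.
- tag3: White tag 20 x 56 mm, 3 mm thick, with three round black raised studs (9 mm across) in a row. It lies on the gate plate just past the closed end of the feed slot it names, 61 mm along own x and 36 mm along own y from the gate's centre, either way; the four tags change places from start to start. Origin: under its centre.
- tag4: White tag 20 x 56 mm, 3 mm thick, with four round black raised studs (9 mm across) in a row. It lies on the gate plate just past the closed end of the feed slot it names, 61 mm along own x and 36 mm along own y from the gate's centre, either way; the four tags change places from start to start. Origin: under its centre.
- glue: Bystander, loose on the bench beside the gearbox: white glue bottle, 56 mm in diameter, 150 mm high, standing. Origin: near its underside.
- spanner: Bystander, loose on the bench beside the gearbox: steel spanner, 160 mm long, lying. Origin: near its underside.
- offcut: Bystander, loose on the bench beside the gearbox: pine offcut 130 x 38 x 38 mm, lying. Origin: near its underside.
- tin: Bystander, loose on the bench beside the gearbox: steel tin, 72 mm in diameter, 50 mm high, standing. Origin: near its underside.

How it is judged:
At the end, for the whole second after the job is handed in: The lever stands at rest, fully home (within about 5 mm of the slot's end, at the gate plate) in the slot with the three-stud tag: the stem at the gate is within 34 mm of the tag's centre (horizontal distance between stem and tag3 below 0.034 m and velocity of joint lever_fore between -0.05 and 0.05 rad/s and velocity of joint lever_side between -0.05 and 0.05 rad/s); the robot touches nothing.
It fails at once if the lever enters a feed slot other than the one with three studs (horizontal distance between stem and tag1 below 0.04 m or horizontal distance between stem and tag2 below 0.04 m or horizontal distance between stem and tag4 below 0.04 m).
It fails at once if the lever is taken between the fingers instead of being pushed with their outside (x of the grasp point in the frame of grip between -0.011 and 0.011 m and y of the grasp point in the frame of grip between -0.011 and 0.011 m and z of the grasp point in the frame of grip between -0.09 and 0.03 m).
It fails at once if a bystander is moved by more than 15 mm (distance of any of glue, spanner, offcut, tin from where it was at the start of the episode above 0.015 m).
It also fails if it takes over 46 s, if anything falls off the work surface, if the arm or the gripper's body presses on something with over 40 N, if the wrist force passes 120 N, or if a joint passes its speed limit or range.

ROBOT

A 6-joint arm with a two-finger parallel gripper is mounted at the origin on the work surface. World frame = base frame: x ahead of the robot, y to its left, z up, the work surface at z = 0. Lengths are in m, angles in rad, forces in N, time in s.
With the tool pointing down it reaches from about 0.225 to 0.875 m from the base axis. Payload 3.4 kg.
Tool frame: the origin (TCP) lies between the finger pads; the fingertips stand 11 mm ahead of it and the grasp point (between the pads) lies 8 mm behind it (tips_ahead is the distance from the TCP to the fingertips, in m); z points along the fingers, x is the direction in which the jaws open and shut, and the axes are right-handed (so a half turn about z gives the same grasp; the last joint's range is limited). The gripper opens to 85 mm and grips with 20 to 120 N. Pads are 22 mm wide; open, the fingers measure 114 mm over their backs; the gripper's body (76 mm by 85 mm) begins 54 mm behind the grasp point. The pads swing forward as they close: fully open they stand 13 mm farther back than shut.
Start: joints at [-1.382, 0.276, 1.505, -0, 1.361, -0.121], TCP at [0.175, -0.548, 0.206] pointing down, gripper open.
Joint ranges: [-2.89, 2.89], [-0.75, 2.08], [0.22, 2.7], [-1.18, 4.32], [0.11, 2.71], [-2.7, 2.7]. Speed limits (rad/s): [2.57, 2.57, 3.14, 3.14, 3.14, 3.14].

INTERFACE

Orientations are given as a unit quaternion [w, x, y, z].
In Python, from rig import get_state, get_image, sign_off, masks_of, tips_ahead gives the robot as it stands.
- The arm moves only by the tool play_rows, never from a script. Its argument "series" is a list of rows, each an object of numbers: "fingers": the closure, from -1 (fully open) to 1 (shut); "dx", "dy", "dz": the shift along the world's x, y, z in mm; "turn": the turn about the world's z in rad. A call has 1 to 20 rows; each row shifts and turns the pose as measured when the row begins; what a row does not reach is not made up. A row lasts 1/12 s, in which the tool goes at most 41.7 mm and 7.16 degrees, less where a joint would pass 70% of its speed; a pose out of reach is approached as far as the arm can. A call with a gripper value outside its range is refused whole. The fingers move at their own pace and stop on an object; "squeeze" is the grip in N (left out, the last holds). Time passes only in rows, so rows that do not move let the fingers close. It gives the time, the measured TCP pose, the force and the opening at its end, in the units of the state.
- get_state(): the state, without advancing time (a new reading comes with each control period).
- get_image(name): name is "scene" or "side" or "wrist"; returns a dict with "pixels" (384x512x3 uint8, red, green, blue), "vfov" (degrees; the focal length in pixels is half the picture's height over the tangent of half this angle, whatever the lens; pixels are square), "cx", "cy" (the principal point, pixels), "dist" ([k1, k2, p1, p2, k3] as OpenCV has them; the pictures are not rectified), "rvec" (rotation vector, rad) and "tvec" (3), from world to camera coordinates, as OpenCV has them; the wrist camera has in their place "hand_eye" (4x4, takes a point from camera to tool coordinates, whose origin is the TCP and whose axes are the tool frame's). Camera axes: x right, y down, z forward; pixel columns grow to the right and rows downward; lengths in m; the calibration is good to about 2 mm. A picture is of the moment at which its call begins: read the wrist's pose just before it. There is no depth.
- sign_off(): hands the job in, once; it reports no verdict.
Trained networks look in a picture, given as the dict that the camera call returned (one of the last four; its "shot" number tells which), for a name from the list of things; names that differ only in an ending like _2 or _b are one class to them, and where a whole thing is asked for, a point or a joint stands for the part that bears it (a point fixed in the world has none). Each returns a list of dicts, best first, with "p" (0 to 1); they miss things now and then, are a little off and sometimes report something else, mostly with a low value. They report only what shows in the picture. A call takes as long as a camera call.
- masks_of(picture, label): "region" (384x512 bool, what is visible of it) and "xy" ([column, row] in pixels, amid what is visible of it).
The state is a dict: "clock": time; "qpos": joint angles; "qd": joint speeds; "effort": joint torques, N m; "position": TCP position; "ee_rot": TCP orientation; "contact_force": force on the tool from outside, world axes, zero at the start; "moment": the same for the moment, N m; "width": finger opening in m.
Only numpy, scipy, OpenCV 4.12 (cv2) and the standard library are available. Lean on these libraries where they do the work, as an engineer would, in place of code of your own. Each camera call takes 0.05 s, during which the arm holds its last target. There are 200 camera calls.

## Working session

There is one attempt and no reset: what is moved stays moved. The work goes in short steps, Python scripts to look and compute and a tool call to move; the robot and the scene stay as the last step left them, time stands still between calls to the robot, and variables do not carry over. Pictures are saved under pics/ and viewed, about 8 in all and at most 12, crops included, and the job is handed in when it is done.

Besides the shell and the picture viewer there is one more tool, called after ">>>" as a command line: name --argument value ..., lists and objects as JSON in quotes. play_rows: Moves the arm, as the interface text tells. Its arguments: {"type":"object","properties":{"series":{"type":"array"},"squeeze":{"type":"number"}},"required":["series"]}

```bash
mkdir -p pics; cat > h.py <<'E'
import numpy as np, cv2
from rig import *
def cam(im):
    f=im["pixels"].shape[0]/2/np.tan(np.radians(im["vfov"])/2)
    return np.array([[f,0,im["cx"]],[0,f,im["cy"]],[0,0,1.]]),np.array(im["dist"],float)
def ray(im,uv):
    K,d=cam(im); p=cv2.undistortPoints(np.array([[uv]],float),K,d)[0,0]
    R=cv2.Rodrigues(np.array(im["rvec"],float))[0]; t=np.array(im["tvec"],float).ravel()
    return -R.T@t, R.T@np.array([p[0],p[1],1])
def atz(im,uv,z):
    o,v=ray(im,uv); return o+v*(z-o[2])/v[2]
def proj(im,P):
    K,d=cam(im); return cv2.projectPoints(np.array(P,float).reshape(-1,3),np.array(im["rvec"],float),np.array(im["tvec"],float),K,d)[0][:,0]
def tri(ims,uvs):
    A=np.zeros((3,3));b=np.zeros(3)
    for im,uv in zip(ims,uvs):
        o,v=ray(im,uv);v/=np.linalg.norm(v);M=np.eye(3)-np.outer(v,v);A+=M;b+=M@o
    return np.linalg.solve(A,b)
def save(im,n,crop=None,s=1):
    p=im["pixels"][:,:,::-1]
    if crop: p=p[crop[1]:crop[3],crop[0]:crop[2]]
    cv2.imwrite("pics/"+n,cv2.resize(p,None,fx=s,fy=s,interpolation=cv2.INTER_CUBIC))
E
python3 - <<'E'
from h import *
np.set_printoptions(precision=3,suppress=True)
s=get_state();print(s["position"],s["ee_rot"],s["width"],s["contact_force"])
a=get_image("scene");b=get_image("side")
save(a,"scene.png",s=1.5);save(b,"side.png",s=1.5)
for n in ["tag1","tag2","tag3","tag4","grip","stem","gearbox","glue","spanner","offcut","tin"]:
    r=[]
    for nm,im in (("sc",a),("si",b)):
        for q in masks_of(im,n)[:3]:
            z={"t":.133,"g":.2}.get(n[0],.02)
            if n=="tin":z=.025
            print(n,nm,round(q["p"],2),np.round(q["xy"]),q["region"].sum(),atz(im,q["xy"],z))
E
```

```text
[ 0.175 -0.547  0.205] [-0.001  0.808 -0.59  -0.001] 0.08551836021152613 [ 0.417 -0.118  0.019]
tag1 sc 0.61 [245. 176.] 76 [0.492 0.013 0.133]
tag1 sc 0.57 [235. 216.] 145 [ 0.629 -0.03   0.133]
tag1 sc 0.48 [218. 182.] 119 [ 0.506 -0.063  0.133]
tag1 si 0.79 [243. 208.] 226 [ 0.516 -0.049  0.133]
tag1 si 0.68 [293. 187.] 198 [ 0.632 -0.041  0.133]
tag1 si 0.65 [219. 190.] 164 [0.493 0.017 0.133]
tag2 sc 0.61 [245. 176.] 76 [0.492 0.013 0.133]
tag2 sc 0.57 [235. 216.] 145 [ 0.629 -0.03   0.133]
tag2 sc 0.48 [218. 182.] 119 [ 0.506 -0.063  0.133]
tag2 si 0.79 [243. 208.] 226 [ 0.516 -0.049  0.133]
tag2 si 0.68 [293. 187.] 198 [ 0.632 -0.041  0.133]
tag2 si 0.65 [219. 190.] 164 [0.493 0.017 0.133]
tag3 sc 0.61 [245. 176.] 76 [0.492 0.013 0.133]
tag3 sc 0.57 [235. 216.] 145 [ 0.629 -0.03   0.133]
tag3 sc 0.48 [218. 182.] 119 [ 0.506 -0.063  0.133]
tag3 si 0.79 [243. 208.] 226 [ 0.516 -0.049  0.133]
tag3 si 0.68 [293. 187.] 198 [ 0.632 -0.041  0.133]
tag3 si 0.65 [219. 190.] 164 [0.493 0.017 0.133]
tag4 sc 0.61 [245. 176.] 76 [0.492 0.013 0.133]
tag4 sc 0.57 [235. 216.] 145 [ 0.629 -0.0
[... 499 characters left out ...]
[0.589 0.138 0.02 ]
gearbox sc 0.75 [248. 223.] 9232 [ 0.71  -0.006  0.2  ]
gearbox si 0.81 [265. 206.] 14245 [ 0.531 -0.115  0.2  ]
glue sc 0.67 [316. 180.] 662 [0.599 0.183 0.2  ]
glue sc 0.56 [246. 179.] 67 [0.567 0.007 0.2  ]
glue si 0.91 [177. 158.] 1076 [0.431 0.073 0.2  ]
spanner sc 0.82 [153. 225.] 301 [ 0.537 -0.261  0.02 ]
spanner si 0.65 [295. 332.] 875 [ 0.516 -0.271  0.02 ]
offcut sc 0.72 [176. 266.] 850 [ 0.685 -0.199  0.02 ]
offcut sc 0.39 [236. 172.] 254 [ 0.364 -0.     0.02 ]
offcut sc 0.37 [247. 220.] 9264 [0.56  0.008 0.02 ]
offcut si 0.74 [351. 266.] 1626 [ 0.689 -0.195  0.02 ]
tin sc 0.71 [334. 224.] 609 [0.616 0.248 0.025]
tin si 0.86 [233. 142.] 693 [0.627 0.255 0.025]
```

```bash
python3 - <<'E'
from h import *
a=get_image("scene");b=get_image("side")
A=a["pixels"][140:260,170:310,::-1];B=b["pixels"][140:260,190:330,::-1]
c=lambda p:cv2.resize(p,None,fx=5.5,fy=5.5,interpolation=cv2.INTER_CUBIC)
cv2.imwrite("pics/gs.png",c(A)[:600]) if 0 else None
cv2.imwrite("pics/c.png",np.hstack([cv2.resize(x,(400,343),interpolation=cv2.INTER_CUBIC) for x in(A,B)]))
E
```

```text
(no output)
```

View pics/c.png

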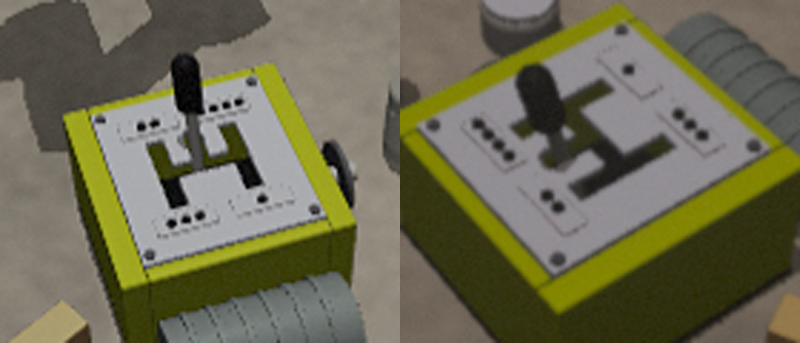

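View pics/side.png

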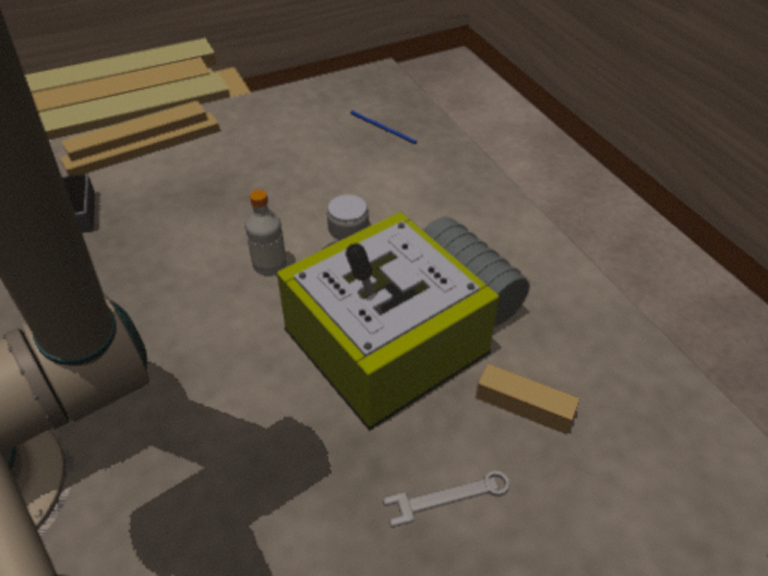

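The view shows the lever in the parking slot, with tags 2 and 4 on the −x side and tags 1 and 3 on the +x side. Tag 3 is at own (+x, −y), side pixel about (292,186). In the side view tag 1 is at (270,165), tag 4 at (223,189) and tag 2 at (244,213).

```bash
cat > fit.py <<'E'
from h import *
from scipy.optimize import least_squares
np.set_printoptions(precision=4,suppress=True)
L=np.array([[.061,.036],[-.061,-.036],[.061,-.036],[-.061,.036]]) #1,2,3,4
B=np.array([[629,70],[553,207],[691,131],[493,140]])
S=np.array([[262,199],[149,125],[186,218],[226,104]])
B=(B-[400,0])/2.857+[190,140]; S=S/2.857+[170,140]
if __name__=="__main__":
    a=get_image("scene");b=get_image("side")
    def P(q):
        R=np.array([[np.cos(q[2]),-np.sin(q[2])],[np.sin(q[2]),np.cos(q[2])]])
        return np.c_[L@R.T+q[:2],np.full(4,.134)]
    f=lambda q:np.r_[(proj(a,P(q))-S).ravel(),(proj(b,P(q))-B).ravel()]
    r=least_squares(f,[.56,0,.245]);q=r.x;print("pose",q,"res",f(q).round(1))
    ex=np.array([np.cos(q[2]),np.sin(q[2]),0]);ey=np.array([-ex[1],ex[0],0])
    g=[masks_of(i,"grip")[0] for i in(a,b)]
    uv=[x["xy"] for x in g];print("grip tri",[x["p"] for x in g],tri((a,b),uv))
    G=tri((a,b),uv)-[q[0],q[1],0];print("grip own",G@ex,G@ey,G[2])
    # lean fit
    def gp(t): 
        v=np.array([np.tan(t[0]),np.tan(t[1]),1]);v/=np.linalg.norm(v)
        return np.array([q[0],q[1],.02])+.1815*(v[0]*ex+v[1]*ey+[0,0,v[2]])
    r=least_squares(lambda t:np.r_[(proj(a,gp(t))[0]-uv[0]),(proj(b,gp(t))[0]-uv[1])],[-.2,0]);print("lean",r.x,r.fun,gp(r.x))
E
python3 fit.py
```

```text
pose [ 0.5664 -0.0084  0.1733] res [-0.9  0.1 -0.8 -0.3 -1.1  0.4 -2.5  0.9 -0.  -0.1 -1.1 -2.4 -0.6 -1.9
 -0.2 -0.6]
grip tri [0.7, 0.88] [ 0.5312 -0.0129  0.1835]
grip own -0.03544266977520821 0.0016496633839099013 0.1834625237359365
lean [-0.2129 -0.0173] [-1.0504 -5.4995  1.8639 -1.4197] [ 0.5292 -0.018   0.1974]
```

>>> play_rows --series '[{"fingers": 1,"dx": 14,"dy": 30,"dz": 20},{"fingers": 1,"dx": 14,"dy": 30,"dz": 20},{"fingers": 1,"dx": 14,"dy": 30,"dz": 20},{"fingers": 1,"dx": 14,"dy": 30,"dz": 20},{"fingers": 1,"dx": 14,"dy": 30,"dz": 20},{"fingers": 1,"dx": 16,"dy": 33,"dz": 0},{"fingers": 1,"dx": 16,"dy": 33,"dz": 0},{"fingers": 1,"dx": 16,"dy": 33,"dz": 0},{"fingers": 1,"dx": 16,"dy": 33,"dz": 0},{"fingers": 1,"dx": 16,"dy": 33,"dz": 0},{"fingers": 1,"dx": 16,"dy": 33,"dz": 0},{"fingers": 1,"dx": 16,"dy": 33,"dz": 0},{"fingers": 1,"dx": 16,"dy": 33,"dz": 0},{"fingers": 1,"dx": 16,"dy": 33,"dz": 0},{"fingers": 1,"dx": 16,"dy": 33,"dz": 0},{"fingers": 1}]'

```text
invalid input at $.series[0]: expected keys fingers, dx, dy, dz, turn
```

```bash
python3 - <<'E'
from h import *
np.set_printoptions(precision=4,suppress=True)
s=get_state();w=get_image("wrist");save(w,"w1.png")
print(s["position"],s["ee_rot"],s["clock"]);print(np.array(w["hand_eye"]),w["vfov"])
for n in("tag3","grip"):
  for q in masks_of(w,n):print(n,q["p"],q["xy"],q["region"].sum())
E
```

```text
[ 0.1753 -0.5477  0.2056] [ 0.      0.8077 -0.5895  0.    ] 1.5
[[ 1.      0.0004  0.0001  0.0002]
 [-0.0004  0.9638  0.2666 -0.068 ]
 [-0.     -0.2666  0.9638 -0.1676]
 [ 0.      0.      0.      1.    ]] 69.29712962805597
```

View pics/w1.png

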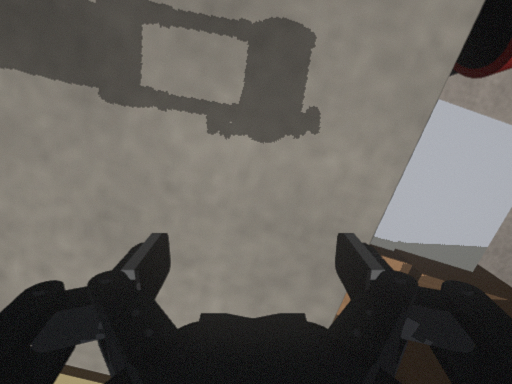

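The wrist view shows bare bench at the start pose. The move was refused because every row needs all the keys.

>>> play_rows --series '[{"fingers": 1,"dx": 14,"dy": 30,"dz": 20,"turn": 0},{"fingers": 1,"dx": 14,"dy": 30,"dz": 20,"turn": 0},{"fingers": 1,"dx": 14,"dy": 30,"dz": 20,"turn": 0},{"fingers": 1,"dx": 14,"dy": 30,"dz": 20,"turn": 0},{"fingers": 1,"dx": 14,"dy": 30,"dz": 20,"turn": 0},{"fingers": 1,"dx": 20,"dy": 34,"dz": 0,"turn": 0},{"fingers": 1,"dx": 20,"dy": 34,"dz": 0,"turn": 0},{"fingers": 1,"dx": 20,"dy": 34,"dz": 0,"turn": 0},{"fingers": 1,"dx": 20,"dy": 34,"dz": 0,"turn": 0},{"fingers": 1,"dx": 20,"dy": 34,"dz": 0,"turn": 0},{"fingers": 1,"dx": 20,"dy": 34,"dz": 0,"turn": 0},{"fingers": 1,"dx": 20,"dy": 34,"dz": 0,"turn": 0},{"fingers": 1,"dx": 20,"dy": 34,"dz": 0,"turn": 0},{"fingers": 1,"dx": 20,"dy": 34,"dz": 0,"turn": 0},{"fingers": 1,"dx": 20,"dy": 34,"dz": 0,"turn": 0},{"fingers": 1,"dx": 0,"dy": 0,"dz": 0,"turn": 0}]'

```text
clock: 2.98
position: [0.4515, -0.0353, 0.3108]
ee_rot: [-0.003, 0.805, -0.593, 0.006]
contact_force: [-0.0, -0.8, -0.9]
width: -0.0002
```

```bash
python3 - <<'E'
from h import *
np.set_printoptions(precision=4,suppress=True)
s=get_state();w=get_image("wrist");save(w,"w2.png",s=1.5)
import pickle;pickle.dump((s,w),open("w2.pkl","wb"))
print(s["position"],s["ee_rot"],s["clock"],s["width"])
for n in("tag3","grip"):
  for q in masks_of(w,n):print(n,q["p"],q["xy"],q["region"].sum())
E
```

```text
[ 0.4515 -0.0353  0.3108] [-0.0028  0.8052 -0.593   0.0059] 2.9833 -0.00023604274579798164
tag3 0.8 [280.1, 127.2] 736
tag3 0.78 [221.1, 120.4] 777
tag3 0.58 [232.1, 9.0] 931
tag3 0.53 [255.8, 104.2] 891
tag3 0.39 [99.7, 8.1] 827
grip 0.76 [256.2, 105.9] 853
```

View pics/w2.png

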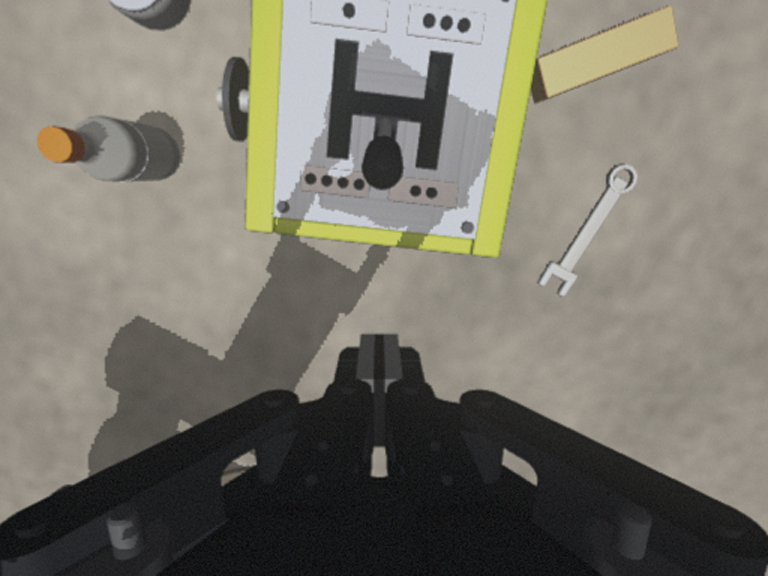

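The wrist view has tag 4 at (336,182), tag 2 at (424,191), tag 3 at (446,24) and tag 1 at (349,12), with the grip near (384,162), all at 1.5x. Tag 3 is at the far right, as expected.

```bash
python3 - <<'E'
from h import *
from fit import L
from scipy.optimize import least_squares
from scipy.spatial.transform import Rotation as Ro
import pickle
np.set_printoptions(precision=4,suppress=True)
s,w=pickle.load(open("w2.pkl","rb"))
q=s["ee_rot"];T=np.eye(4);T[:3,:3]=Ro.from_quat([q[1],q[2],q[3],q[0]]).as_matrix();T[:3,3]=s["position"]
C=np.linalg.inv(T@np.array(w["hand_eye"]))
w["rvec"]=cv2.Rodrigues(C[:3,:3])[0];w["tvec"]=C[:3,3]
uv=np.array([[349,12],[424,191],[446,24],[336,182]])/1.5
P=np.array([atz(w,u,.134)[:2] for u in uv]);print(P)
f=lambda q:(L@np.array([[np.cos(q[2]),-np.sin(q[2])],[np.sin(q[2]),np.cos(q[2])]]).T+q[:2]-P).ravel()
r=least_squares(f,[.56,0,.2]);q=r.x;print("pose",q,"res mm",r.fun*1e3)
ex=np.array([np.cos(q[2]),np.sin(q[2])])
g=atz(w,[256,107],.197)[:2];d=g-q[:2];print("grip",g,"own",d@ex,d@[-ex[1],ex[0]])
tx=T[:2,0];print("tool x angle",np.arctan2(tx[1],tx[0]),"want",q[2]-np.pi/2, "ex",ex)
for o in [(-.085,0),(-.062,0),(-.024,0),(0,.045),(0,.024),(-.034,-.058)]:
    print(o,q[:2]+o[0]*ex+o[1]*np.array([-ex[1],ex[0]]))
E
```

```text
[[ 0.6177  0.0375]
 [ 0.5132 -0.0562]
 [ 0.6315 -0.0328]
 [ 0.4988  0.0138]]
pose [ 0.5653 -0.0094  0.1966] res mm [ 0.4128  0.3208 -0.6495 -0.4966  0.6304 -0.0387 -0.3937  0.2146]
grip [ 0.524  -0.0176] own -0.04210959784844696 0.00010121191097633292
tool x angle -1.2696657130112978 want -1.3741552779638966 ex [0.9807 0.1954]
(-0.085, 0) [ 0.4819 -0.026 ]
(-0.062, 0) [ 0.5045 -0.0215]
(-0.024, 0) [ 0.5418 -0.0141]
(0, 0.045) [0.5565 0.0347]
(0, 0.024) [0.5606 0.0141]
(-0.034, -0.058) [ 0.5433 -0.0729]
```

>>> play_rows --series '[{"fingers": 1,"dx": 6,"dy": 2,"dz": -30,"turn": -0.026},{"fingers": 1,"dx": 6,"dy": 2,"dz": -30,"turn": -0.026},{"fingers": 1,"dx": 6,"dy": 2,"dz": -30,"turn": -0.026},{"fingers": 1,"dx": 6,"dy": 2,"dz": -28,"turn": -0.026},{"fingers": 1,"dx": 0,"dy": 0,"dz": 0,"turn": 0},{"fingers": 1,"dx": 0,"dy": 0,"dz": 0,"turn": 0}]'

```text
clock: 3.63
position: [0.4705, -0.0444, 0.1921]
ee_rot: [0.002, 0.765, -0.644, 0.011]
contact_force: [0.3, -0.4, 0.4]
width: -0.0001
```

>>> play_rows --series '[{"fingers": 1,"dx": 3,"dy": 8,"dz": 0,"turn": 0.02},{"fingers": 1,"dx": 3,"dy": 8,"dz": 0,"turn": 0},{"fingers": 1,"dx": 0,"dy": 0,"dz": 0,"turn": 0},{"fingers": 1,"dx": 8,"dy": 1.6,"dz": 0,"turn": 0},{"fingers": 1,"dx": 8,"dy": 1.6,"dz": 0,"turn": 0},{"fingers": 1,"dx": 0,"dy": 0,"dz": 0,"turn": 0}]'

```text
clock: 4.13
position: [0.4973, -0.0272, 0.2001]
ee_rot: [-0.001, 0.771, -0.637, 0.017]
contact_force: [0.1, -0.3, 0.6]
width: 0.0001
```

>>> play_rows --series '[{"fingers": 1,"dx": 4,"dy": 4,"dz": -5,"turn": 0},{"fingers": 1,"dx": 6,"dy": 2,"dz": -4,"turn": 0},{"fingers": 1,"dx": 6,"dy": 1.5,"dz": 0,"turn": 0},{"fingers": 1,"dx": 6,"dy": 1.2,"dz": 0,"turn": 0},{"fingers": 1,"dx": 0,"dy": 0,"dz": 0,"turn": 0}]'

```text
clock: 4.55
position: [0.5213, -0.0193, 0.1994]
ee_rot: [0.001, 0.772, -0.636, 0.021]
contact_force: [-0.1, -0.1, -0.9]
width: -0.0
```

>>> play_rows --series '[{"fingers": 1,"dx": 6,"dy": 1.2,"dz": -2,"turn": 0},{"fingers": 1,"dx": 6,"dy": 1.2,"dz": -2,"turn": 0},{"fingers": 1,"dx": 5,"dy": 1,"dz": -2,"turn": 0}]'

```text
clock: 4.8
position: [0.5409, -0.0166, 0.2009]
ee_rot: [-0.001, 0.772, -0.635, 0.025]
contact_force: [-3.1, 0.6, 12.4]
width: 0.0001
```

```bash
cat > look.py <<'E'
from h import *
import sys
from scipy.optimize import least_squares
np.set_printoptions(precision=4,suppress=True)
Q=np.array([.5653,-.0094]);ex=np.array([.9807,.1954,0]);ey=np.array([-.1954,.9807,0])
s=get_state();p=s["position"]-np.r_[Q,0];print("tcp own",p@ex,p@ey,p[2],"F",s["contact_force"],s["clock"])
b=get_image("side");a=get_image("scene")
A=a["pixels"][120:260,170:310,::-1];B=b["pixels"][120:260,190:330,::-1]
cv2.imwrite("pics/"+sys.argv[1],np.hstack([cv2.resize(x,(400,400),interpolation=cv2.INTER_CUBIC) for x in(A,B)]))
for n in("grip","stem"):
  for i in(a,b):
    for m in masks_of(i,n)[:1]:
        o=atz(i,m["xy"],.2 if n=="grip" else .16)-np.r_[Q,0];print(n,m["p"],m["xy"],m["region"].sum(),"own",o@ex,o@ey)
E
python3 look.py l1.png
```

```text
tcp own -0.025299671033597947 -0.002298898991546455 0.2009151980198762 F [-3.0531  0.5772 12.4173] 4.8
grip 0.47 [237.7, 177.8] 263 own -0.004649370296201523 -0.0024464919623511296
grip 0.9 [253.0, 167.6] 363 own -0.013305458473069076 -0.0055822233413742595
stem 0.67 [237.3, 180.5] 272 own -0.03247426785457371 0.0038695964877645834
stem 0.82 [254.0, 173.0] 363 own 0.003765222875532096 0.013962069199827138
```

View pics/l1.png

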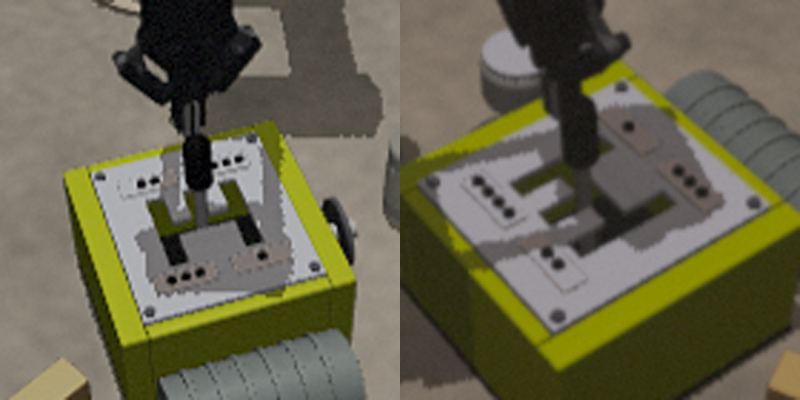

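The lever looks nearly upright, but the fingertips seem close to the top of the grip, at side crop (568,110). I'll project the tool points to check.

```bash
python3 - <<'E'
from h import *
from scipy.spatial.transform import Rotation as Ro
s=get_state();q=s["ee_rot"];R=Ro.from_quat([q[1],q[2],q[3],q[0]]).as_matrix();print(R.round(3),s["qpos"],tips_ahead if not callable(tips_ahead) else tips_ahead())
for nm,o in(("scene",(170,120)),("side",(190,120))):
    im=get_image(nm)
    pts=[s["position"]+R[:,2]*d for d in(-.06,-.03,0,.011)]+[[.5653,-.0094,z] for z in(.13,.173,.23)]
    print(nm,((proj(im,pts)-o)*2.857+[0 if nm=="scene" else 400,0]).round())
E
```

```text
[[ 0.191 -0.981  0.043]
 [-0.981 -0.193 -0.031]
 [ 0.039 -0.036 -0.999]] [-0.14051914  0.2044912   1.61645771 -0.02558686  1.2736845   1.24392715] 0.011
scene [[186.  99.]
 [186. 125.]
 [187. 150.]
 [187. 159.]
 [200. 220.]
 [199. 189.]
 [196. 144.]]
side [[558.  71.]
 [562. 106.]
 [564. 139.]
 [565. 151.]
 [590. 194.]
 [591. 152.]
 [591.  90.]]
```

>>> play_rows --series '[{"fingers": 1,"dx": 4,"dy": 1.2,"dz": 1,"turn": 0},{"fingers": 1,"dx": 4,"dy": 1.2,"dz": 1,"turn": 0}]'

```text
clock: 5.37
position: [0.5508, -0.0134, 0.204]
ee_rot: [-0.002, 0.772, -0.635, 0.027]
contact_force: [1.1, 0.3, 0.5]
width: 0.0001
```

```bash
python3 look.py l2.png
```

```text
tcp own -0.014977934695052392 -0.0011318030107792909 0.20404683127825501 F [1.0937 0.2512 0.5257] 5.3667
grip 0.58 [238.4, 179.0] 222 own -3.899007347512505e-05 -0.0020798265025737312
grip 0.88 [254.1, 166.8] 380 own -0.010272480938767932 -0.005081560306789048
stem 0.61 [239.4, 182.3] 234 own -0.024343881690798437 0.007069097177615141
stem 0.78 [252.8, 170.9] 380 own 0.005489901360951905 0.020309519205571766
```

View pics/l2.png

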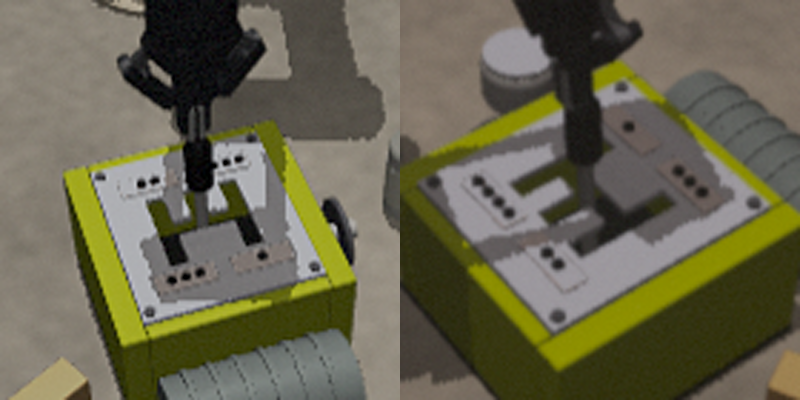

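The finger moved 10 mm and the lever barely followed, so I need to see how finger and grip stand. I'll take one composite of the wrist view and an enlarged side view, with the projected tip marked.

```bash
python3 - <<'E'
from h import *
from scipy.spatial.transform import Rotation as Ro
s=get_state();q=s["ee_rot"];R=Ro.from_quat([q[1],q[2],q[3],q[0]]).as_matrix()
w=get_image("wrist");b=get_image("side")
B=b["pixels"][130:200,225:283,::-1];k=8.2
B=cv2.resize(B,None,fx=k,fy=k,interpolation=cv2.INTER_CUBIC)
B=cv2.convertScaleAbs(B,alpha=2.0,beta=20)
for d,c in((0,(0,255,0)),(.011,(0,0,255))):
    u=((proj(b,s["position"]+R[:,2]*d)[0]-[225,130])*k).astype(int);cv2.circle(B,tuple(map(int,u)),4,c,-1)
W=cv2.convertScaleAbs(w["pixels"][100:384,170:342,::-1],alpha=1.8,beta=20);W=cv2.resize(W,(int(172*2),int(284*2)))
W=W[:568,:324]if W.shape[1]>324 else W
h=min(W.shape[0],B.shape[0]);cv2.imwrite("pics/l3.png",np.hstack([W[:h],B[:h]])[:, :800]);print(s["position"])
E
```

```text
[ 0.55089052 -0.01353793  0.2037034 ]
```

View pics/l3.png

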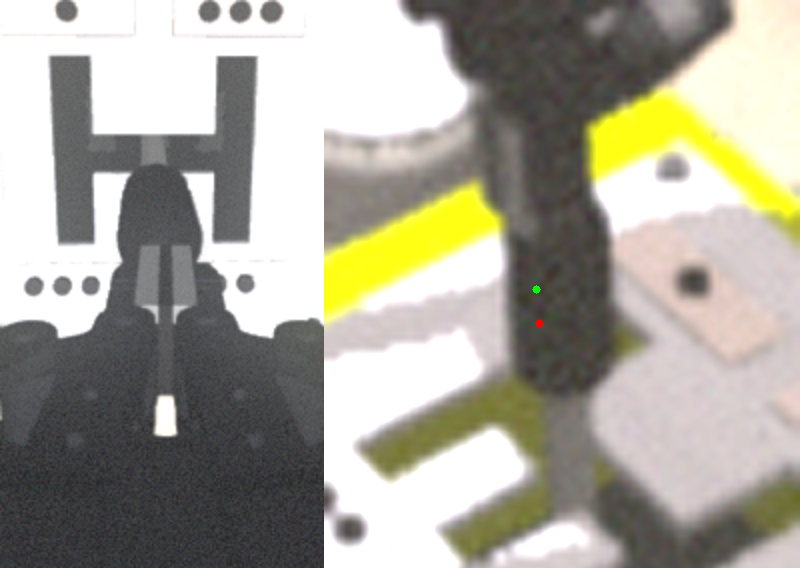

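The finger's visible end is at dome height, (512,235) in the right panel, well above the projected tip. The wrist view agrees: tip row about 222 and 85 mm pad spacing both put the fingertips about 25 mm behind the reported TCP, not 11 mm ahead. So the tip was skidding over the dome. I'll back off, lower the tool and push again.

>>> play_rows --series '[{"fingers": 1,"dx": -10,"dy": -2,"dz": 6,"turn": 0},{"fingers": 1,"dx": -20,"dy": -4,"dz": 4,"turn": 0},{"fingers": 1,"dx": -20,"dy": -4,"dz": 0,"turn": 0},{"fingers": 1,"dx": -6,"dy": -1,"dz": -12,"turn": 0},{"fingers": 1,"dx": 0,"dy": 0,"dz": -14,"turn": 0},{"fingers": 1,"dx": 0,"dy": 0,"dz": -8,"turn": 0},{"fingers": 1,"dx": 0,"dy": 0,"dz": 0,"turn": 0}]'

```text
clock: 6.35
position: [0.4803, -0.0257, 0.1761]
ee_rot: [0.004, 0.772, -0.635, 0.02]
contact_force: [-0.3, -0.0, 0.4]
width: -0.0003
```

```bash
cat > wl.py <<'E'
from h import *
import sys
from scipy.spatial.transform import Rotation as Ro
np.set_printoptions(precision=4,suppress=True)
Q=np.array([.5653,-.0094]);ex=np.array([.9807,.1954,0]);ey=np.array([-.1954,.9807,0])
s=get_state();p=s["position"]-np.r_[Q,0];print("tcp own",p@ex,p@ey,p[2],"F",s["contact_force"],s["clock"])
w=get_image("wrist");q=s["ee_rot"];T=np.eye(4);T[:3,:3]=Ro.from_quat([q[1],q[2],q[3],q[0]]).as_matrix();T[:3,3]=s["position"]
print("tool x ang",np.arctan2(T[1,0],T[0,0]),"tool z",T[:3,2])
C=np.linalg.inv(T@np.array(w["hand_eye"]));w["rvec"]=cv2.Rodrigues(C[:3,:3])[0];w["tvec"]=C[:3,3]
b=get_image("side")
for i in(w,b):
    for m in masks_of(i,"grip")[:1]:
        o=atz(i,m["xy"],.2)-np.r_[Q,0];print("grip",m["p"],m["xy"],m["region"].sum(),"own",o@ex,o@ey)
if len(sys.argv)>1:
    W=cv2.resize(w["pixels"][:,:,::-1][60:300,130:390],(433,400))
    B=cv2.resize(b["pixels"][125:235,205:305,::-1],(364,400),interpolation=cv2.INTER_CUBIC)
    cv2.imwrite("pics/"+sys.argv[1],cv2.convertScaleAbs(np.hstack([W,B]),alpha=1.6))
E
python3 wl.py m1.png
```

```text
tcp own -0.08650539217639353 0.0005769981154842806 0.17606443793714258 F [-0.2945 -0.0016  0.3559] 6.35
tool x ang -1.3777709441265085 tool z [ 0.0257 -0.0312 -0.9992]
grip 0.72 [254.9, 87.2] 2911 own -0.006937585991974827 -0.00026461887884180043
grip 0.61 [254.0, 167.5] 426 own -0.011601023998079345 -0.00652316495379259
```

View pics/m1.png

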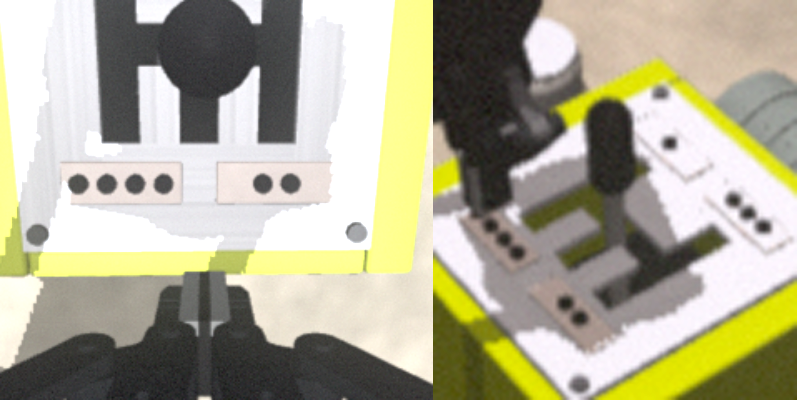

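Grip is now at own x about −7, so the lever is nearly in the channel. I'll push on at this lower height.

>>> play_rows --series '[{"fingers": 1,"dx": 12,"dy": 2.4,"dz": 0,"turn": 0},{"fingers": 1,"dx": 12,"dy": 2.4,"dz": 0,"turn": 0},{"fingers": 1,"dx": 12,"dy": 2.4,"dz": 0,"turn": 0},{"fingers": 1,"dx": 8,"dy": 1.6,"dz": 0,"turn": 0},{"fingers": 1,"dx": 5,"dy": 1,"dz": 0,"turn": 0},{"fingers": 1,"dx": 4,"dy": 0.8,"dz": 0,"turn": 0},{"fingers": 1,"dx": 0,"dy": 0,"dz": 0,"turn": 0}]'

```text
clock: 7.13
position: [0.5454, -0.0142, 0.1803]
ee_rot: [0.002, 0.772, -0.635, 0.024]
contact_force: [-1.1, 0.1, 0.5]
width: 0.0001
```

```bash
python3 wl.py
```

```text
tcp own -0.02049470780882952 -0.000820541519577929 0.18028173493689703 F [-1.1198  0.1052  0.4587] 7.1333
tool x ang -1.376596132072573 tool z [ 0.0345 -0.0331 -0.9989]
grip 0.74 [23.5, 66.7] 4011 own 0.06849945620782862 0.11072467550588405
grip 0.56 [257.4, 168.4] 345 own -0.00788991509667536 -0.012467236259502894
```

>>> play_rows --series '[{"fingers": 1,"dx": 4,"dy": 0.8,"dz": -1,"turn": 0},{"fingers": 1,"dx": 4,"dy": 0.8,"dz": -1,"turn": 0}]'

```text
clock: 7.5
position: [0.5491, -0.0132, 0.1787]
ee_rot: [0.004, 0.772, -0.635, 0.022]
contact_force: [-8.5, -1.0, 8.4]
width: -0.0001
```

The 8.5 N reaction shows the lever is against the far channel wall. Next I go round to the +y side, up and over the grip.

>>> play_rows --series '[{"fingers": 1,"dx": -12,"dy": -2.4,"dz": 0,"turn": 0},{"fingers": 1,"dx": -14,"dy": -2.4,"dz": 5,"turn": 0},{"fingers": 1,"dx": -2,"dy": 0,"dz": 28,"turn": 0},{"fingers": 1,"dx": 0,"dy": 0,"dz": 30,"turn": 0},{"fingers": 1,"dx": 0,"dy": 0,"dz": 25,"turn": 0},{"fingers": 1,"dx": 10,"dy": 20,"dz": 0,"turn": 0},{"fingers": 1,"dx": 12,"dy": 20,"dz": 0,"turn": 0},{"fingers": 1,"dx": 12,"dy": 18,"dz": 0,"turn": 0},{"fingers": 1,"dx": 0,"dy": 0,"dz": 0,"turn": 0},{"fingers": 1,"dx": 0,"dy": 0,"dz": 0,"turn": 0}]'

```text
clock: 8.33
position: [0.5514, 0.041, 0.2743]
ee_rot: [0.001, 0.771, -0.637, 0.024]
contact_force: [-0.3, 0.3, 0.3]
width: 0.0001
```

```bash
python3 wl.py
```

```text
tcp own -0.0038137698835648184 0.05215020475767382 0.274289286543616 F [-0.2786  0.2765  0.3393] 8.3333
tool x ang -1.3817242083981849 tool z [ 0.0364 -0.0327 -0.9988]
grip 0.66 [304.9, 179.4] 1129 own 0.007886543436125947 0.0015133195338580888
grip 0.85 [257.8, 165.1] 506 own -0.0016882266839381094 -0.005605446618860523
```

>>> play_rows --series '[{"fingers": 1,"dx": 4,"dy": 2,"dz": -30,"turn": 0},{"fingers": 1,"dx": 4,"dy": 2,"dz": -30,"turn": 0},{"fingers": 1,"dx": 0,"dy": 0,"dz": -26,"turn": 0},{"fingers": 1,"dx": 0,"dy": 0,"dz": -6,"turn": 0},{"fingers": 1,"dx": 0,"dy": 0,"dz": 0,"turn": 0}]'

```text
clock: 8.95
position: [0.5581, 0.0403, 0.1811]
ee_rot: [0.0, 0.768, -0.639, 0.026]
contact_force: [-1.0, 0.5, 0.8]
width: 0.0
```

```bash
python3 wl.py m2.png
```

```text
tcp own 0.0026247967861912384 0.050137079166039746 0.18114873796681022 F [-0.9781  0.5104  0.7548] 8.95
tool x ang -1.3887382844680156 tool z [ 0.0402 -0.0344 -0.9986]
grip 0.7 [340.0, 224.5] 3130 own 0.006290399483363634 -0.0005635238042682367
grip 0.7 [256.4, 164.6] 450 own -0.0029997554246023795 -0.0028473060734514315
```

View pics/m2.png

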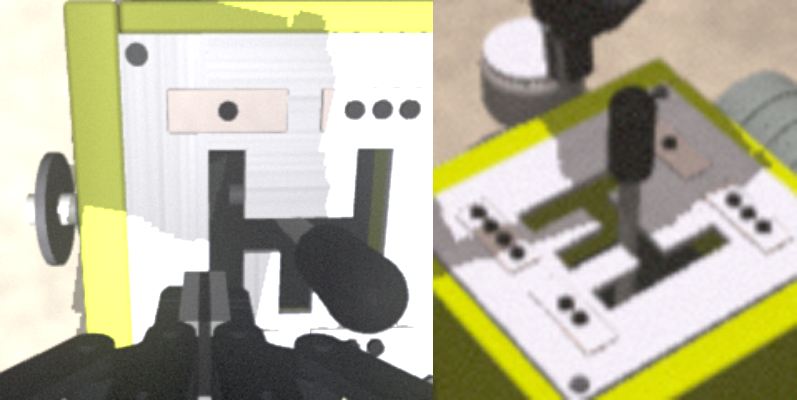

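>>> play_rows --series '[{"fingers": 1,"dx": 1.5,"dy": -9,"dz": -2,"turn": 0},{"fingers": 1,"dx": 1.5,"dy": -8,"dz": -1,"turn": 0},{"fingers": 1,"dx": 1.2,"dy": -6,"dz": -1,"turn": 0},{"fingers": 1,"dx": 1.2,"dy": -6,"dz": -1,"turn": 0},{"fingers": 1,"dx": 1.2,"dy": -6,"dz": -2,"turn": 0},{"fingers": 1,"dx": 1.2,"dy": -6,"dz": -2,"turn": 0},{"fingers": 1,"dx": 0,"dy": 0,"dz": -1,"turn": 0}]'

```text
clock: 9.73
position: [0.5726, -0.0035, 0.1806]
ee_rot: [-0.007, 0.768, -0.639, 0.033]
contact_force: [0.3, 0.8, 0.5]
width: -0.0001
```

```bash
python3 wl.py
```

```text
tcp own 0.008258672203942186 0.004321417919922623 0.18064951848682761 F [0.2822 0.7533 0.4504] 9.7333
tool x ang -1.3893128122699492 tool z [ 0.059  -0.0321 -0.9977]
grip 0.95 [296.4, 232.8] 2557 own 0.007366321036461853 -0.020709851133952347
grip 0.84 [262.7, 170.7] 470 own -0.0036455040097019293 -0.023636957629555186
```

>>> play_rows --series '[{"fingers": 1,"dx": 0,"dy": -6,"dz": -4,"turn": 0},{"fingers": 1,"dx": 0,"dy": -6,"dz": -4,"turn": 0},{"fingers": 1,"dx": 0,"dy": -6,"dz": -4,"turn": 0},{"fingers": 1,"dx": 0,"dy": 0,"dz": -2,"turn": 0}]'

```text
clock: 10.27
position: [0.5725, -0.0199, 0.1658]
ee_rot: [-0.008, 0.769, -0.638, 0.032]
contact_force: [-0.4, 0.9, 1.1]
width: -0.0003
```

```bash
python3 wl.py
```

```text
tcp own 0.005067516773799689 -0.0116666217617034 0.16579820374119056 F [-0.4085  0.8969  1.1115] 10.2667
tool x ang -1.3863054502628618 tool z [ 0.0596 -0.0294 -0.9978]
grip 0.88 [296.6, 232.2] 2997 own 0.010455900829470899 -0.03379182781362778
grip 0.89 [267.5, 174.0] 429 own -0.0018795734182073445 -0.036253564894300816
```

>>> play_rows --series '[{"fingers": 1,"dx": 1,"dy": -6,"dz": 0,"turn": 0},{"fingers": 1,"dx": 1,"dy": -6,"dz": 0,"turn": 0},{"fingers": 1,"dx": 1,"dy": -6,"dz": -1,"turn": 0},{"fingers": 1,"dx": 0.5,"dy": -4,"dz": -1,"turn": 0}]'

```text
clock: 10.8
position: [0.5758, -0.0405, 0.1634]
ee_rot: [-0.009, 0.77, -0.637, 0.031]
contact_force: [-0.2, 1.3, -0.5]
width: 0.0004
```

```bash
python3 wl.py
```

```text
tcp own 0.004228847711597278 -0.032508706441773054 0.16341219817406433 F [-0.238   1.2985 -0.5413] 10.8
tool x ang -1.3841837311459269 tool z [ 0.0583 -0.026  -0.998 ]
grip 0.97 [295.4, 229.8] 3321 own 0.01198098486387032 -0.05359198093242686
grip 0.58 [275.5, 180.3] 354 own -0.00031831828362204224 -0.0585317134651146
```

>>> play_rows --series '[{"fingers": 1,"dx": 1,"dy": -5,"dz": 0,"turn": 0},{"fingers": 1,"dx": 1,"dy": -4,"dz": 0,"turn": 0}]'

```text
clock: 11.17
position: [0.5765, -0.0469, 0.1633]
ee_rot: [-0.01, 0.77, -0.638, 0.028]
contact_force: [-0.3, 10.8, 1.3]
width: -0.0003
```

The 10.8 N reaction shows the lever at the −y end of the channel. Now round to the −x side for the last push.

>>> play_rows --series '[{"fingers": 1,"dx": -2,"dy": 12,"dz": 0,"turn": 0},{"fingers": 1,"dx": -2,"dy": 12,"dz": 6,"turn": 0},{"fingers": 1,"dx": 0,"dy": 0,"dz": 28,"turn": 0},{"fingers": 1,"dx": 0,"dy": 0,"dz": 30,"turn": 0},{"fingers": 1,"dx": 0,"dy": 0,"dz": 22,"turn": 0},{"fingers": 1,"dx": -16,"dy": -8,"dz": 0,"turn": 0},{"fingers": 1,"dx": -16,"dy": -14,"dz": 0,"turn": 0},{"fingers": 1,"dx": -8,"dy": -14,"dz": 0,"turn": 0},{"fingers": 1,"dx": -2,"dy": -14,"dz": 0,"turn": 0},{"fingers": 1,"dx": 0,"dy": 0,"dz": 0,"turn": 0},{"fingers": 1,"dx": 0,"dy": 0,"dz": 0,"turn": 0}]'

```text
clock: 12.08
position: [0.5285, -0.0696, 0.26]
ee_rot: [-0.008, 0.772, -0.635, 0.036]
contact_force: [0.1, 0.4, -0.1]
width: 0.0001
```

```bash
python3 wl.py
```

```text
tcp own -0.047852160498113486 -0.05181708219833933 0.2599617809689837 F [ 0.0927  0.4315 -0.0967] 12.0833
tool x ang -1.3777329960512905 tool z [ 0.0649 -0.0333 -0.9973]
grip 0.88 [257.3, 134.2] 1419 own 0.006561181033320297 -0.05893039914026253
grip 0.71 [274.4, 185.0] 335 own -0.009643058171153344 -0.06685573281201028
```

>>> play_rows --series '[{"fingers": 1,"dx": -1,"dy": -4,"dz": -30,"turn": 0},{"fingers": 1,"dx": -1,"dy": -4,"dz": -30,"turn": 0},{"fingers": 1,"dx": 0,"dy": 0,"dz": -26,"turn": 0},{"fingers": 1,"dx": 0,"dy": 0,"dz": -9,"turn": 0},{"fingers": 1,"dx": 0,"dy": 0,"dz": 0,"turn": 0}]'

```text
clock: 12.7
position: [0.5294, -0.0744, 0.1618]
ee_rot: [-0.009, 0.774, -0.633, 0.037]
contact_force: [-0.2, 1.4, 0.5]
width: -0.0001
```

```bash
python3 wl.py m3.png
```

```text
tcp own -0.047921365515987066 -0.05674313565726937 0.16184430662394378 F [-0.1503  1.3757  0.4558] 12.7
tool x ang -1.3722570269049013 tool z [ 0.0691 -0.0329 -0.9971]
grip 0.96 [264.0, 141.5] 4159 own 0.0046055897902593495 -0.06056563320678076
grip 0.53 [274.8, 183.9] 353 own -0.007265440357289447 -0.06508208046805712
```

View pics/m3.png

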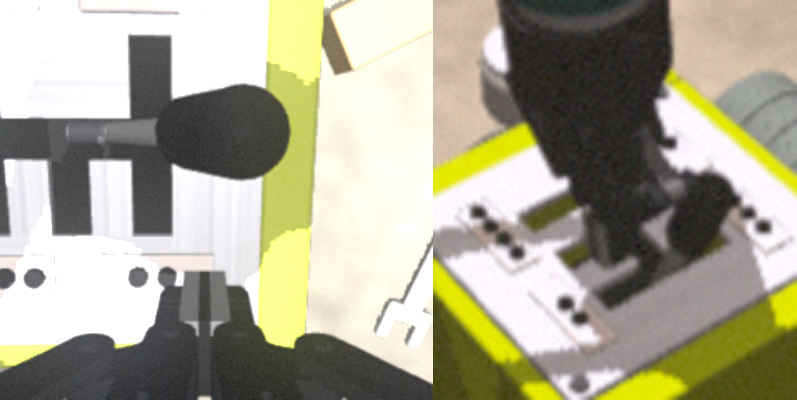

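>>> play_rows --series '[{"fingers": 1,"dx": 9,"dy": 1.2,"dz": -1,"turn": 0},{"fingers": 1,"dx": 9,"dy": 1.2,"dz": -2,"turn": 0},{"fingers": 1,"dx": 7,"dy": 1,"dz": -2,"turn": 0},{"fingers": 1,"dx": 7,"dy": 1,"dz": -2,"turn": 0},{"fingers": 1,"dx": 6,"dy": 1,"dz": -2,"turn": 0},{"fingers": 1,"dx": 0,"dy": 0,"dz": -1,"turn": 0}]'

```text
clock: 13.4
position: [0.5763, -0.07, 0.1599]
ee_rot: [-0.012, 0.773, -0.632, 0.044]
contact_force: [-1.2, 0.2, 0.7]
width: -0.0
```

```bash
python3 wl.py
```

```text
tcp own -0.001050579340514295 -0.061569000703970304 0.159877625495568 F [-1.1997  0.1649  0.6668] 13.4
tool x ang -1.372493924635799 tool z [ 0.0829 -0.0376 -0.9958]
grip 0.66 [259.2, 209.1] 13394 own -0.06822778643507289 -0.09691532016146968
```

>>> play_rows --series '[{"fingers": 1,"dx": 6,"dy": 2.2,"dz": -3,"turn": 0},{"fingers": 1,"dx": 6,"dy": 2.2,"dz": -3,"turn": 0},{"fingers": 1,"dx": 6,"dy": 2,"dz": -3,"turn": 0},{"fingers": 1,"dx": 0,"dy": 0.5,"dz": -2,"turn": 0}]'

```text
clock: 13.93
position: [0.5924, -0.0636, 0.1492]
ee_rot: [-0.01, 0.773, -0.633, 0.044]
contact_force: [0.0, -0.5, 0.5]
width: -0.0001
```

```bash
python3 wl.py
```

```text
tcp own 0.016028422722698894 -0.05844029487301525 0.14923762709763394 F [ 0.0475 -0.4708  0.4503] 13.9333
tool x ang -1.3737131668638547 tool z [ 0.0806 -0.0392 -0.996 ]
grip 0.88 [261.9, 197.4] 3901 own 0.043790266351837956 -0.06010719113590225
grip 0.65 [288.4, 181.3] 209 own 0.017262832952204328 -0.07512613687418598
```

>>> play_rows --series '[{"fingers": 1,"dx": 6,"dy": 1.2,"dz": 0,"turn": 0},{"fingers": 1,"dx": 6,"dy": 1.2,"dz": 0,"turn": 0},{"fingers": 1,"dx": 5,"dy": 1,"dz": 0,"turn": 0}]'

```text
clock: 14.38
position: [0.6037, -0.0599, 0.1474]
ee_rot: [-0.007, 0.773, -0.633, 0.039]
contact_force: [-3.8, 0.4, -1.7]
width: -0.0003
```

```bash
python3 wl.py
```

```text
tcp own 0.027836596370983954 -0.05705142604787482 0.14735071246668666 F [-3.7894  0.4269 -1.6802] 14.3833
tool x ang -1.373460147695203 tool z [ 0.0683 -0.0385 -0.9969]
grip 0.55 [264.8, 197.3] 3912 own 0.056784514281584195 -0.059975592153218286
grip 0.48 [295.7, 177.6] 239 own 0.03450662396530562 -0.0759091947163953
```

Continue until a firm end stop.

>>> play_rows --series '[{"fingers": 1,"dx": 6,"dy": 1.2,"dz": 0,"turn": 0},{"fingers": 1,"dx": 6,"dy": 1.2,"dz": 0,"turn": 0}]'

```text
clock: 14.75
position: [0.608, -0.0594, 0.1476]
ee_rot: [-0.0, 0.774, -0.633, 0.034]
contact_force: [-17.8, -4.5, 11.1]
width: 0.0
```

The 17.8 N reaction is a firm stop. Back off, lift clear and check.

>>> play_rows --series '[{"fingers": 1,"dx": -12,"dy": -2.4,"dz": 0,"turn": 0},{"fingers": 1,"dx": -16,"dy": -3,"dz": 4,"turn": 0},{"fingers": 1,"dx": -20,"dy": -4,"dz": 10,"turn": 0},{"fingers": 1,"dx": -20,"dy": -4,"dz": 25,"turn": 0},{"fingers": 1,"dx": -20,"dy": -4,"dz": 30,"turn": 0},{"fingers": 1,"dx": -20,"dy": -4,"dz": 30,"turn": 0},{"fingers": 1,"dx": -20,"dy": 0,"dz": 30,"turn": 0},{"fingers": 1,"dx": 0,"dy": 0,"dz": 0,"turn": 0},{"fingers": 1,"dx": 0,"dy": 0,"dz": 0,"turn": 0}]'

```text
clock: 15.5
position: [0.4783, -0.0823, 0.2863]
ee_rot: [-0.005, 0.773, -0.633, 0.043]
contact_force: [-0.3, 0.4, -0.1]
width: 0.0001
```

```bash
python3 wl.py m4.png; python3 - <<'E'
from h import *
a=get_image("side")
for n in("glue","spanner","offcut","tin"):
    for m in masks_of(a,n)[:1]:print(n,m["p"],m["xy"])
E
```

```text
tcp own -0.09954226834409009 -0.054514070539899664 0.2862907404032818 F [-0.3466  0.399  -0.1027] 15.5
tool x ang -1.3732722467723952 tool z [ 0.0729 -0.0459 -0.9963]
grip 0.82 [244.7, 29.9] 2021 own 0.04133009262783426 -0.053171079262364314
grip 0.95 [293.0, 177.4] 373 own 0.03080081725373137 -0.07243672812403815
glue 0.58 [174.8, 159.5]
spanner 0.62 [292.5, 329.3]
offcut 0.69 [269.6, 165.5]
tin 0.59 [240.0, 144.6]
```

View pics/m4.png

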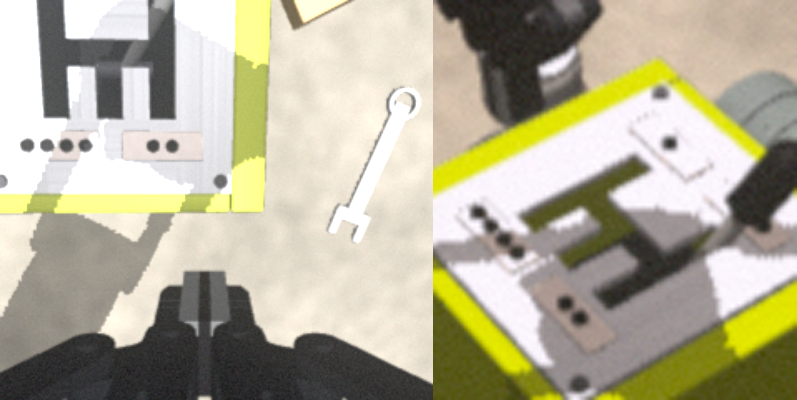

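The side view shows the stem at the closed end of the three-stud slot, near (715,240). As a last check I'll compare the grip pixels with the expected home pose.

```bash
python3 - <<'E'
from h import *
Q=np.array([.5653,-.0094,.02]);ex=np.array([.9807,.1954,0]);ey=np.array([-.1954,.9807,0])
b=get_image("side");a=get_image("scene")
g=[masks_of(i,"grip")[0] for i in(a,b)];print([(np.round(m["xy"],1),m["p"]) for m in g])
for x in(.25,.29,.33):
    v=np.array([np.tan(x),np.tan(-.33),1]);v/=np.linalg.norm(v)
    P=Q+.18*(v[0]*ex+v[1]*ey+[0,0,v[2]]);print(x,proj(a,P)[0].round(1),proj(b,P)[0].round(1))
P=np.array([.5653,-.0094,.2]);print("tri own",(tri((a,b),[m["xy"] for m in g])-P)@np.c_[ex,ey])
E
```

```text
[(array([222.3, 204.5]), 0.45), (array([292.6, 175. ]), 0.62)]
0.25 [222.9 200.2] [291.8 175.6]
0.29 [224.  202.5] [294.2 174.6]
0.33 [225.1 204.8] [296.5 173.6]
tri own [ 0.04815119 -0.05744477]
```

```bash
python3 -c "
from rig import *
print(sign_off())"
```

```text
the job is handed in; nothing more can be done
None
```

I pushed the lever with the closed fingers from the parking slot along the cross channel and into the three-stud slot, at own +x, −y. I then backed the arm clear and handed in. `sign_off()` gave no verdict.

**Stops:** each push ended on a firm stop: 8.5 N at the channel's far wall, 10.8 N at its −y end and 17.8 N at the end of the slot. The finger position at that last stop matches the lever being fully home, lean about 0.33 rad. The clock read about 15.5 s after the retreat, with the tool force near zero.

**What went wrong or disagreed:**
- **First push:** it skidded over the grip's dome. In the pictures the shut fingertips sit about 25 mm behind the reported TCP, not 11 mm ahead. I redid the push lower.
- **Final lean:** the scene camera gives about 0.33 rad. The side camera gives about 0.26, but it had read several millimetres low in x all along. The final picture shows the stem at the slot's end.
- **Bystanders:** the last network check found the glue, tin and spanner within a few pixels of their first positions (about 7 for the tin). The offcut detection landed on the gearbox, so it is not confirmed by number. A picture just before the last push and the last one show part of it beside the gearbox. I felt no unexpected contact.

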